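Swap the standing rules easel

ROBOT

A 6-joint arm with a two-finger parallel gripper is mounted at the origin on the work surface. World frame = base frame: x ahead of the robot, y to its left, z up, the work surface at z = 0. Lengths are in mm, angles in rad, forces in N, time in s.
With the tool pointing down it reaches from about 350 to 775 mm from the base axis. Payload 7.3 kg.
Tool frame: the origin (TCP) lies midway between the tips of the shut fingers; the grasp point (between the pads) lies 19 mm behind it; z points along the fingers, y is the line along which they close (so a half turn about z gives the same grasp; the last joint's range is limited). The gripper opens to 92 mm and grips with 3 to 60 N. Pads are 19 mm wide; open, the fingers measure 130 mm over their backs; the gripper's body (75 mm by 190 mm) begins 47 mm behind the grasp point.
Start: joints at [0.983, 0.342, 1.524, -0, 1.275, -0.146], TCP at [224.462, 474.618, 226.741] pointing down, gripper open.
Joint ranges: [-2.53, 2.53], [-0.77, 2.02], [0.04, 2.7], [-1, 4.14], [0.28, 2.66], [-3.11, 3.11]. Speed limits (rad/s): [2.57, 2.57, 3.14, 3.14, 3.14, 3.14].

INTERFACE

Orientations are given as [roll, pitch, yaw] about the fixed x, y, z axes, in that order (R = Rz(yaw) Ry(pitch) Rx(roll)).
In Python, from plant import readout, vision, order, models gives the robot as it stands. The module is installed in compiled form; this text tells all that it offers.
- The arm moves only by the tool step_arm, never from a script. Its argument "series" is text: rows parted by semicolons, each of 7 numbers parted by spaces: the gripper's target within -1 to 1 (shut at 1, half-way at 0, fully open at -1), then the shift along the tool's x, y, z each as a share of 80 mm, from -1 to 1, then the turn, a rotation vector about the tool's x, y, z each as a share of 2 pi rad, from -1 to 1. In form: jaw x y z ax ay az; .... A call has 1 to 20 rows; each row is the pose to reach, as a shift and turn from the pose commanded when the call began, along the tool's axes at that moment, turning the shorter way round; what a row does not reach only later rows make up. A row lasts 1/10 s, in which the tool goes at most 50 mm and 8.59 degrees, less where a joint would pass 70% of its speed; a pose out of reach is approached as far as the arm can. A call with a number of a shift or a turn outside -1 to 1 is refused whole. A call with a gripper value outside its range is refused whole. The fingers move at their own pace and stop on an object; the grip force is fixed at half the most. Time passes only in rows, so rows that repeat a pose let the fingers close. It gives the time, the measured TCP pose, the force, the opening and the grip force at its end, in the units of the state.
- readout.get_obs(): the state, without advancing time (a new reading comes with each control period).
- vision.capture(name): name is "scene" or "top"; returns a dict with "frame" (400x640x3 uint8, red, green, blue), "depth" (400x640 float32, mm along the optical axis (not along the pixel's ray), 0 where there is no reading), "fovy" (degrees; the focal length in pixels is half the picture's height over the tangent of half this angle, whatever the lens; pixels are square), "cx", "cy" (the principal point, pixels), "k1" (the pictures are not rectified: a ray, as slopes to the right and down, at radius r is drawn at 1 + k1 r^2 times it, then the intrinsics apply), "rvec" (rotation vector, rad) and "tvec" (3), from world to camera coordinates, as OpenCV has them. Camera axes: x right, y down, z forward; pixel columns grow to the right and rows downward; lengths in mm; the calibration is good to about 2 mm. A picture is of the moment at which its call begins.
- order.close_job(): hands the job in; it is judged then, once.
Trained networks look in a picture, given as the dict that the camera call returned (one of the last four; its "shot" number tells which), for a name from the list of things; names that differ only in an ending like _2 or _b are one class to them, and where a whole thing is asked for, a point or a joint stands for the part that bears it (a point fixed in the world has none). Each returns a list of dicts, best first, with "p" (0 to 1); they miss things now and then, are a little off and sometimes report something else, mostly with a low value. They report only what shows in the picture. A call takes as long as a camera call.
- models.look_for(picture, thing): "position" ([column, row] in pixels, amid what is visible of it).
- models.pinpoint(picture, thing): "position" ([column, row] in pixels: a listed point, or the origin of a listed thing).
The state is a dict: "time": time; "joint_positions": joint angles; "dq": joint speeds; "tau": joint torques, N m; "tool_pos": TCP position; "tcp_rot": TCP orientation; "contact_force": force on the tool from outside, world axes, zero at the start; "moment": the same for the moment, N m; "grip_width": finger opening in mm; "finger_force": force on a finger pad.
Only numpy, scipy, OpenCV 4.12 (cv2) and the standard library are available. Lean on these libraries where they do the work, as an engineer would, in place of code of your own. Each camera call takes 0.05 s, during which the arm holds its last target. There are 200 camera calls.

TASK

The orange game is over and the blue one is next: snap the orange folding card stand down flat and snap the blue one up until it is fully open, in either order. Leave the green stand folded flat.

Things in the scene. Friction and masses are not known exactly. Their poses are not given: they have to be found in the camera images.
- orange_stand: Orange folding card stand: black base 130 x 124 x 24 mm, stuck to the shelf, with a hinged orange leaf 100 mm wide, 8 mm thick. Origin on the shelf under the stand; z up, x from the folded leaf's grip towards the hinge, y along the hinge. Hinge line at x = +45, z = 32 mm. Leaf reaches 96 mm from it, then a neck 12 mm wide, then the grip at 125 mm.
- orange_grip (a point): Centre of the orange leaf's steel barrel grip: 18 mm diameter, 22 mm long, axis parallel to the hinge, 125 mm from it. In the stand's frame, at leaf angle q: x = 45 - 125 cos q, y = 0, z = 32 + 125 sin q (mm). Free all round: pinch its flat ends (along y) from straight above at any q; it turns between the finger pads.
- orange_leaf (a joint): Angle q of the orange leaf, rad: 0 = flat on its base, 1.25 = fully open at its stop (72 degrees). Starts open. An over-centre spring drives it to the nearer end (tipping point between 0.6 and 0.8 rad) and holds it there. Lifting it from flat takes about 2 N at the grip, pushing the open one straight down about 6 N.
- blue_stand: Blue folding card stand: black base 130 x 124 x 24 mm, stuck to the shelf, with a hinged blue leaf 100 mm wide, 8 mm thick. Origin on the shelf under the stand; z up, x from the folded leaf's grip towards the hinge, y along the hinge. Hinge line at x = +45, z = 32 mm. Leaf reaches 96 mm from it, then a neck 12 mm wide, then the grip at 125 mm.
- blue_grip (a point): Centre of the blue leaf's steel barrel grip: 18 mm diameter, 22 mm long, axis parallel to the hinge, 125 mm from it. In the stand's frame, at leaf angle q: x = 45 - 125 cos q, y = 0, z = 32 + 125 sin q (mm). Free all round: pinch its flat ends (along y) from straight above at any q; it turns between the finger pads.
- blue_leaf (a joint): Angle q of the blue leaf, rad: 0 = flat on its base, 1.25 = fully open at its stop (72 degrees). Starts folded. An over-centre spring drives it to the nearer end (tipping point between 0.6 and 0.8 rad) and holds it there. Lifting it from flat takes about 2 N at the grip, pushing the open one straight down about 6 N.
- green_leaf (a joint): angle of the leaf of a third, green stand of the same make, in rad: 0 = folded flat, 1.25 = open. It starts folded and is to stay so. The three stands stand side by side in any order, at least 190 mm from centre to centre, each turned up to 17 degrees either way.

How it is judged (in metres and radians):
At the end, for the whole second after the job is handed in: The orange leaf lies folded flat (within 10 degrees), the blue leaf stands open (within 10 degrees of its stop), the green leaf is still folded flat (within 10 degrees), and the orange and blue leaves are at rest (value of joint each of orange_leaf, green_leaf below 0.17 rad and value of joint blue_leaf above 1.08 rad and velocity of joint orange_leaf between -0.1 and 0.1 rad/s and velocity of joint blue_leaf between -0.1 and 0.1 rad/s); the robot touches nothing.
It fails at once if the green stand is snapped open (value of joint green_leaf above 0.5 rad).
It also fails if it takes over 51 s, if anything falls off the work surface, if the arm or the gripper's body presses on something with over 40 N, if the wrist force passes 120 N, or if a joint passes its speed limit or range.

## Working session

There is one attempt and no reset: what is moved stays moved. The work goes in short steps, Python scripts to look and compute and a tool call to move; the robot and the scene stay as the last step left them, time stands still between calls to the robot, and variables do not carry over. Pictures are saved under pics/ and viewed, at most 10 in all, crops included, and the job is handed in when it is done.

Besides the shell and the picture viewer there is one more tool, called after "Call:" as name(argument=value, ...) on one line, values as JSON. step_arm: Moves the arm, as the interface text tells. Shift numbers are shares of 80 mm and turn numbers shares of 2 pi rad, none past 1 either way. Its arguments: {"type":"object","properties":{"series":{"type":"string"}},"required":["series"]}

```bash
mkdir -p pics; cat > h.py <<'E'
import numpy as np, cv2
from plant import readout, vision, order, models
def cam(c):
    f=c["frame"].shape[0]/2/np.tan(np.radians(c["fovy"])/2)
    R=cv2.Rodrigues(np.array(c["rvec"],float))[0]; return f,R,np.array(c["tvec"],float)
def slopes(c,uv):
    f,R,t=cam(c); d=(np.array(uv,float)-[c["cx"],c["cy"]])/f; s=d.copy()
    for _ in range(20): s=d/(1+c["k1"]*(s**2).sum(-1,keepdims=True))
    return s
def world(c,uv,depth=None,z=None):
    f,R,t=cam(c); uv=np.atleast_2d(uv); s=slopes(c,uv); r=np.c_[s,np.ones(len(s))]@R; o=-R.T@t
    if z is not None: return o+r*((z-o[2])/r[:,2])[:,None]
    return o+r*np.atleast_1d(depth)[:,None]
def cloud(c):
    v,u=np.nonzero(c["depth"]>0); return world(c,np.c_[u,v],depth=c["depth"][v,u]),c["frame"][v,u],np.c_[u,v]
E
python3 - <<'E'
from h import *
o=readout.get_obs(); print({k:np.round(v,3) for k,v in o.items()})
for n in("top","scene"):
    c=vision.capture(n); cv2.imwrite(f"pics/{n}1.png",c["frame"][:,:,::-1])
    for t in("orange_stand","orange_grip","blue_stand","blue_grip","green_leaf"):
        print(n,t,[(np.round(d["position"],1),round(d["p"],2)) for d in (models.look_for if t=="green_leaf" else models.pinpoint)(c,t)[:3]])
    P,C,uv=cloud(c); hsv=cv2.cvtColor(C[None],cv2.COLOR_RGB2HSV)[0].astype(int)
    for nm,a,b in(("orange",5,22),("blue",100,125),("green",45,85)):
        m=(hsv[:,0]>a)&(hsv[:,0]<b)&(hsv[:,1]>130)&(hsv[:,2]>60)&(P[:,2]>10)
        if m.sum()<50: print(nm,m.sum()); continue
        Q=P[m]; print(nm,m.sum(),np.percentile(Q,[2,50,98],axis=0).round(0).tolist(),"uv",np.median(uv[m],0),
          cv2.minAreaRect(Q[:,:2].astype(np.float32)))
E
```

```text
{'time': np.float64(0.0), 'joint_positions': array([ 0.983,  0.343,  1.525,  0.   ,  1.275, -0.146]), 'dq': array([-0.   , -0.   ,  0.001, -0.001,  0.   , -0.   ]), 'tau': array([-2.0000e-03, -4.3123e+01, -2.4422e+01,  7.2000e-02,  5.6000e-02,
       -0.0000e+00]), 'tool_pos': array([224.227, 474.276, 226.069]), 'tcp_rot': array([-3.14, -0.  ,  2.7 ]), 'contact_force': array([-0.272, -0.362,  0.413]), 'moment': array([0.013, 0.013, 0.033]), 'finger_force': np.float64(0.0), 'grip_width': np.float64(91.653)}
top orange_stand []
top orange_grip [(array([437. , 170.9]), 0.57)]
top blue_stand [(array([313.1, 181.9]), 0.6)]
top blue_grip [(array([299.3, 212.5]), 0.9)]
top green_leaf [(array([210., 208.]), 0.57)]
orange 329 [[372.0, -307.0, 16.0], [624.0, -218.0, 66.0], [887.0, 560.0, 126.0]] uv [413. 165.] ((551.281494140625, 133.6717529296875), (454.99798583984375, 900.1911010742188), 20.38861656188965)
blue 1456 [[422.0, -28.0, 30.0], [569.0, 564.0, 64.0], [675.0, 695.0, 113.0]] uv [ 86.5 189. ] ((585.1372680664062, 372.7826232910156), (256.5538330078125, 818.7807006835938), 6.2986288070
[... 322 characters left out ...]
ay([304.2, 229.3]), 0.6)]
scene blue_grip [(array([331., 207.]), 0.77)]
scene green_leaf [(array([396.1, 274.2]), 0.67)]
orange 427 [[-698.0, -796.0, 11.0], [625.0, -218.0, 40.0], [889.0, 319.0, 126.0]] uv [230. 153.] ((54.09027099609375, -162.71148681640625), (1417.933349609375, 921.44775390625), 34.39085388183594)
blue 773 [[-66.0, -699.0, 24.0], [566.0, 70.0, 39.0], [642.0, 576.0, 114.0]] uv [322. 233.] ((378.5868225097656, -111.132568359375), (1435.941162109375, 391.8164367675781), 67.97481536865234)
green 352 [[491.0, 215.0, 34.0], [549.0, 280.0, 37.0], [577.0, 317.0, 40.0]] uv [389. 283.] ((532.489501953125, 265.82952880859375), (99.59903717041016, 87.51351165771484), 83.6915283203125)
```

View pics/top1.png

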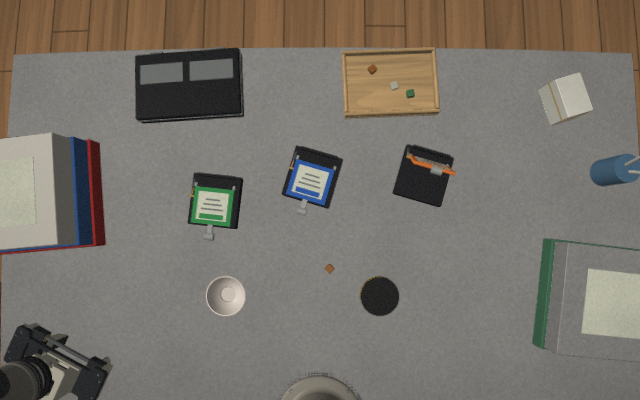

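View pics/scene1.png

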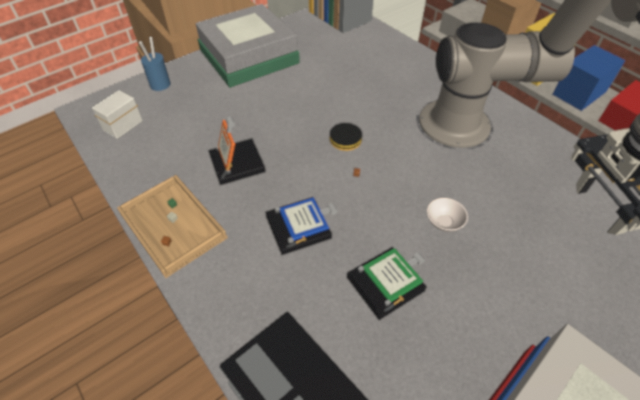

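The top view shows green at (213,203), blue at (312,178) and orange at (424,176), the last standing open with its grip near (437,171). The grips of the flat leaves point to the bottom of the image, towards the robot. The scene view agrees. Next I fit the stand poses.

```bash
python3 - <<'E'
from h import *
c=vision.capture("top")
for nm,(u,v) in dict(blue=(312,178),orange=(424,176)).items():
    w=48; vv,uu=np.mgrid[v-w:v+w,u-w:u+w]; d=c["depth"][v-w:v+w,u-w:u+w]
    uv=np.c_[uu.ravel(),vv.ravel()]; P=world(c,uv,depth=d.ravel())
    z=P[:,2].reshape(d.shape); M=((z>10)&(d>0)).astype(np.uint8)
    M2=cv2.morphologyEx(M,cv2.MORPH_OPEN,np.ones((15,15)))
    k=(M2.ravel()>0)&((P[:,2]<45)); r=cv2.minAreaRect(P[k][:,:2].astype(np.float32)); print(nm,"rect",r)
    # grip: pixels beyond opened mask, grey
    if nm=="blue":
        g=(M.ravel()>0)&(cv2.dilate(M2,np.ones((3,3))).ravel()==0); print("grip px",P[g].mean(0).round(1),g.sum(), P[g].round(0)[:30].tolist())
    else:
        g=(P[:,2]>100)&(d.ravel()>0); print("high",g.sum(),P[g].mean(0).round(1))
        L=(P[:,2]>45)&(d.ravel()>0); a=cv2.minAreaRect(P[L][:,:2].astype(np.float32)); print("leaf",a,L.sum())
print("blue grip net",world(c,[299.3,212.5],z=36)); print("orange grip net",world(c,[437,170.9],z=150))
print("blue org",world(c,[313.1,181.9],z=0))
f=cv2.resize(c["frame"][125:235,270:470],None,fx=4,fy=4,interpolation=cv2.INTER_CUBIC); cv2.imwrite("pics/crop1.png",f[:,:,::-1])
s=vision.capture("scene")
for t,z in(("orange_stand",0),("orange_grip",150),("blue_stand",0),("blue_grip",32)):
    for d in models.pinpoint(s,t)[:2]: print(t,np.round(d["position"],1),world(s,d["position"],z=z).round(1))
E
```

```text
blue rect ((593.2828979492188, 26.324989318847656), (120.31452941894531, 111.39513397216797), 89.03378295898438)
grip px [623.   10.3  28. ] 734 [[684.0, 57.0, 19.0], [681.0, 60.0, 21.0], [681.0, 57.0, 24.0], [681.0, 55.0, 25.0], [681.0, 52.0, 23.0], [681.0, 50.0, 23.0], [678.0, 46.0, 36.0], [679.0, 44.0, 34.0], [678.0, 41.0, 37.0], [678.0, 60.0, 25.0], [678.0, 57.0, 23.0], [678.0, 54.0, 26.0], [678.0, 52.0, 24.0], [678.0, 49.0, 27.0], [676.0, 46.0, 37.0], [675.0, 44.0, 40.0], [676.0, 41.0, 34.0], [676.0, 39.0, 37.0], [675.0, 36.0, 39.0], [676.0, 34.0, 37.0], [676.0, 31.0, 34.0], [676.0, 62.0, 24.0], [676.0, 60.0, 24.0], [676.0, 57.0, 24.0], [676.0, 55.0, 23.0], [676.0, 52.0, 23.0], [676.0, 49.0, 24.0], [673.0, 46.0, 37.0], [674.0, 44.0, 36.0], [674.0, 41.0, 34.0]]
orange rect ((608.6447143554688, -260.6055908203125), (122.66728210449219, 129.1232147216797), 72.4598617553711)
high 277 [ 613.8 -257.9  131.5]
leaf ((622.593994140625, -257.3092346191406), (111.4996566772461, 49.73960876464844), 71.80052947998047) 412
blue grip net [[513.76764119  49.27232293  36.        ]]
orange grip net [[ 603.11439387 -260.82022108  150.        ]]
blue org [[592.817978    17.03825404   0.        ]]
orange_stand [243.  159.1] [[ 585.4 -266.1    0. ]]
blue_stand [302. 229.] [[599.   28.1  -0. ]]
blue_grip [331.5 204.5] [[510.   32.8  32. ]]
```

View pics/crop1.png

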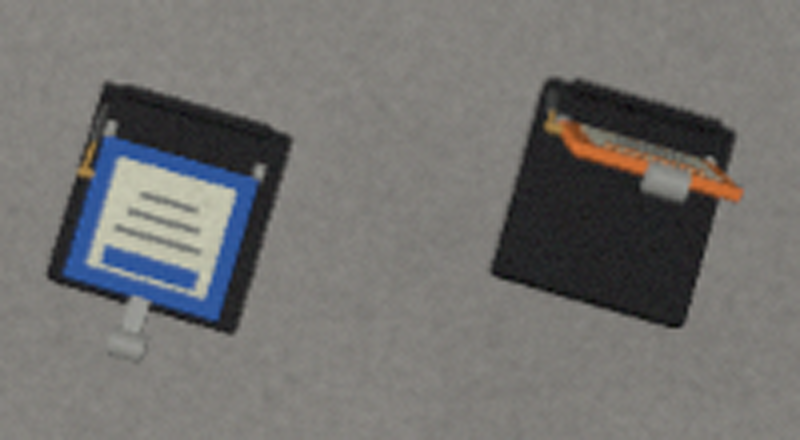

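The blue leaf is flat with its grip at crop (127,347). The orange leaf is open with its grip at crop (665,183). Both stands are turned about -16°. I'll convert these readings to positions.

```bash
python3 - <<'E'
from h import *
c=vision.capture("top")
px=lambda p:np.array(p)/4+[270,125]-.4
for nm,cs,g,zg in(("blue",[(105,85),(290,135),(235,332),(50,278)],(127,346),40),("orange",[(548,80),(733,130),(685,325),(492,270)],(665,183),155)):
    W=world(c,px(cs),z=24)[:,:2]; print(nm,W.round(0).tolist(),W.mean(0).round(1),"yaws",[np.degrees(np.arctan2(*(b-a)[::-1])).round(1) for a,b in((W[3],W[0]),(W[2],W[1]))],np.degrees(np.arctan2(-(W[0]-W[1])[0],(W[0]-W[1])[1])))
    print(" grip",world(c,[px(g)],z=zg).round(1))
    y=-0.28; x=45-125*np.cos(0 if nm=="blue" else 1.25); print(" grip from base",W.mean(0)+x*np.array([np.cos(y),np.sin(y)]))
    cc=np.array(px(g)).astype(int); print(c["depth"][cc[1]-1:cc[1]+2,cc[0]-1:cc[0]+2].round(0).tolist(), world(c,[cc],depth=[np.median(c["depth"][cc[1]-1:cc[1]+2,cc[0]-1:cc[0]+2])]))
E
```

```text
blue [[681.0, 60.0], [650.0, -56.0], [527.0, -22.0], [560.0, 93.0]] [604.3  18.8] yaws [np.float64(-15.3), np.float64(-15.4)] -15.153912897808063
 grip [[517.1  44.   40. ]]
 grip from base [527.38995816  40.93605147]
[[1040.0, 1040.0, 1038.0], [1038.0, 1037.0, 1042.0], [1040.0, 1042.0, 1042.0]] [[517.33288643  44.85807303  40.20065304]]
orange [[685.0, -218.0], [654.0, -334.0], [532.0, -302.0], [566.0, -182.0]] [ 609.1 -258.8] yaws [np.float64(-16.8), np.float64(-14.7)] -14.901471340717103
 grip [[ 603.7 -257.   155. ]]
 grip from base [ 614.50438199 -260.38208181]
[[925.0, 922.0, 922.0], [925.0, 923.0, 924.0], [924.0, 925.0, 924.0]] [[ 603.95101221 -254.17771361  158.79518002]]
```

Call:
step_arm(series="-1 -0.6 -0.5 0 0 0 -0.0256; -1 -1 -0.8 0 0 0 -0.0256; -1 -1 -0.8 0 0 0 -0.0256")

```text
time: 1.25
tool_pos: [270.7, 379.1, 226.7]
tcp_rot: [-3.14, 0.001, 2.858]
contact_force: [-0.5, 0.4, 0.2]
grip_width: 91.9
finger_force: 0.0
```

Call:
step_arm(series="-1 -1 -0.77 0 0 0 0; -1 -1 -0.77 0 0 0 0; -1 -1 -0.77 0 0 0 0")

```text
time: 1.55
tool_pos: [332.1, 297.8, 226.9]
tcp_rot: [-3.141, 0.002, 2.855]
contact_force: [-0.3, 1.0, 0.1]
grip_width: 91.8
finger_force: 0.0
```

Call:
step_arm(series="-1 -1 -0.77 0 0 0 0; -1 -1 -0.77 0 0 0 0; -1 -1 -0.77 0 0 0 0")

```text
time: 1.85
tool_pos: [391.8, 216.8, 226.8]
tcp_rot: [-3.141, 0.002, 2.855]
contact_force: [-0.5, 1.0, -0.0]
grip_width: 91.4
finger_force: 0.0
```

Call:
step_arm(series="-1 -1 -0.77 0 0 0 0; -1 -1 -0.77 0 0 0 0; -1 -1 -0.77 0 0 0 0")

```text
time: 2.15
tool_pos: [451.4, 135.9, 226.7]
tcp_rot: [-3.141, 0.002, 2.856]
contact_force: [0.0, 0.9, 0.1]
grip_width: 91.9
finger_force: 0.0
```

Call:
step_arm(series="-1 -1 -0.77 0 0 0 0; -1 -1 -0.77 0 0 0 0; -1 -1 -0.77 0 0 0 0; -1 -1 -0.77 0 0 0 0; -1 -1 -0.77 0 0 0 0")

```text
time: 2.65
tool_pos: [507.7, 58.9, 226.6]
tcp_rot: [3.141, -0.001, 2.862]
contact_force: [-0.2, 0.8, -0.1]
grip_width: 91.8
finger_force: 0.0
```

Call:
step_arm(series="-1 -0.17 -0.16 0.5 0 0 0; -1 -0.17 -0.16 1 0 0 0; -1 -0.17 -0.16 1 0 0 0; -1 -0.17 -0.16 1 0 0 0; -1 -0.17 -0.16 1 0 0 0")

```text
time: 3.15
tool_pos: [519.1, 41.9, 149.0]
tcp_rot: [3.141, 0.003, 2.862]
contact_force: [-0.5, 1.2, 0.1]
grip_width: 92.0
finger_force: 0.0
```

```bash
python3 - <<'E'
from h import *
o=[]
for n in("top","scene"):
    c=vision.capture(n); u,v=(300,200) if n=="top" else (335,200); 
    o.append(cv2.resize(c["frame"][v-50:v+50,u-60:u+60],(600,500) if 0 else (400,333),interpolation=cv2.INTER_CUBIC))
cv2.imwrite("pics/a2.png",np.hstack(o)[:,:,::-1])
E
```

```text
(no output)
```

View pics/a2.png

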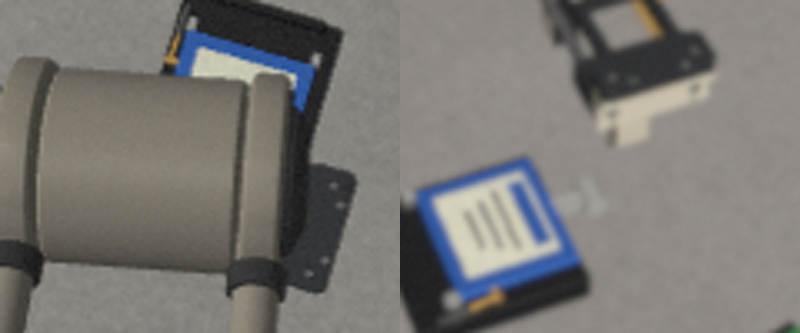

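The arm hides the grip in the top view. The scene view shows the open fingers above the blue grip (crop 590,195). I'll go down and shut the jaw.

Call:
step_arm(series="-1 0.02 0 0.5 0 0 0; -1 0.02 0 1 0 0 0; -1 0.02 0 1 0 0 0")

```text
time: 3.55
tool_pos: [513.8, 41.8, 63.9]
tcp_rot: [-3.14, -0.007, 2.861]
contact_force: [0.5, 0.1, -0.4]
grip_width: 91.4
finger_force: 0.0
```

Call:
step_arm(series="-1 0 0 0.4 0 0 0; -1 0 0 0.64 0 0 0; -1 0 0 0.64 0 0 0; -1 0 0 0.64 0 0 0")

```text
time: 3.95
tool_pos: [517.9, 41.5, 17.5]
tcp_rot: [3.141, 0.002, 2.861]
contact_force: [0.6, -0.1, -0.1]
grip_width: 91.8
finger_force: 0.0
```

Call:
step_arm(series="1 0 0 0 0 0 0; 1 0 0 0 0 0 0; 1 0 0 0 0 0 0; 1 0 0 0 0 0 0; 1 0 0 0 0 0 0; 1 0 0 0 0 0 0; 1 0 0 0 0 0 0; 1 0 0 0 0 0 0")

```text
time: 4.75
tool_pos: [516.5, 41.5, 15.5]
tcp_rot: [3.142, -0.0, 2.861]
contact_force: [0.1, -0.8, -0.2]
grip_width: 32.5
finger_force: 0.0
```

Call:
step_arm(series="1 0 0 0 0 0 0; 1 0 0 0 0 0 0; 1 0 0 0 0 0 0; 1 0 0 0 0 0 0; 1 0 0 0 0 0 0")

```text
time: 5.25
tool_pos: [517.1, 43.8, 15.5]
tcp_rot: [3.138, 0.001, 2.86]
contact_force: [2.8, 13.6, -1.8]
grip_width: 22.3
finger_force: 30.0
```

Call:
step_arm(series="1 -0.008 0.03 -0.156 0 0 0; 1 -0.031 0.03 -0.31 0 0 0; 1 -0.07 0.03 -0.462 0 0 0; 1 -0.123 0.03 -0.608 0 0 0; 1 -0.191 0.03 -0.749 0 0 0; 1 -0.273 0.03 -0.882 0 0 0; 1 -0.273 0.03 -0.882 0 0 0")

```text
time: 5.95
tool_pos: [538.4, 37.9, 86.8]
tcp_rot: [3.141, 0.0, 2.86]
contact_force: [-1.4, 2.1, -1.6]
grip_width: 21.9
finger_force: 30.0
```

Force is small and the grip is holding, so I continue along the arc.

Call:
step_arm(series="1 -0.094 0 -0.125 0 0 0; 1 -0.201 0 -0.239 0 0 0; 1 -0.318 0 -0.342 0 0 0; 1 -0.445 0 -0.433 0 0 0; 1 -0.581 0 -0.51 0 0 0; 1 -0.723 0 -0.574 0 0 0; 1 -0.767 0 -0.591 0 0 0; 1 -0.767 0 -0.591 0 0 0; 1 -0.767 0 -0.591 0 0 0")

```text
time: 6.85
tool_pos: [596.9, 20.8, 133.1]
tcp_rot: [3.142, 0.0, 2.861]
contact_force: [-0.2, 1.1, 3.0]
grip_width: 21.9
finger_force: 30.0
```

Call:
step_arm(series="-1 0 0 0 0 0 0; -1 0 0 0 0 0 0; -1 0 0 0 0 0 0; -1 0 0 0 0 0 0; -1 0 0 0 0 0 0; -1 0 0 0 0 0 0; -1 0 0 0 0 0 0; -1 0 0 -0.5 0 0 0; -1 0 0 -1 0 0 0; -1 0 0 -1 0 0 0; -1 0 0 -1 0 0 0")

```text
time: 7.95
tool_pos: [597.5, 20.7, 214.2]
tcp_rot: [3.141, 0.002, 2.861]
contact_force: [0.1, 0.1, -0.6]
grip_width: 91.7
finger_force: 0.0
```

Call:
step_arm(series="-1 -0.26 -0.83 0 0 0 0; -1 -0.26 -0.83 0 0 0 0")

```text
time: 8.15
tool_pos: [597.9, -51.1, 211.6]
tcp_rot: [-3.14, -0.002, 2.86]
contact_force: [0.2, 0.4, -0.9]
grip_width: 92.1
finger_force: 0.0
```

Call:
step_arm(series="-1 -0.26 -0.83 0 0 0 0; -1 -0.26 -0.83 0 0 0 0")

```text
time: 8.35
tool_pos: [599.3, -121.8, 211.3]
tcp_rot: [-3.141, -0.003, 2.858]
contact_force: [-0.6, -0.2, 0.1]
grip_width: 91.6
finger_force: 0.0
```

Call:
step_arm(series="-1 -0.26 -0.83 0 0 0 0; -1 -0.26 -0.83 0 0 0 0")

```text
time: 8.55
tool_pos: [600.8, -191.5, 211.3]
tcp_rot: [-3.141, -0.003, 2.858]
contact_force: [0.1, -0.4, -0.1]
grip_width: 91.7
finger_force: 0.0
```

Call:
step_arm(series="-1 -0.26 -0.83 0 0 0 0; -1 -0.26 -0.83 0 0 0 0; -1 -0.26 -0.83 0 0 0 0; -1 -0.26 -0.83 0 0 0 0")

```text
time: 8.95
tool_pos: [603.0, -256.8, 212.1]
tcp_rot: [3.14, -0.002, 2.86]
contact_force: [0.5, 1.3, 0.1]
grip_width: 91.8
finger_force: 0.0
```

```bash
python3 - <<'E'
from h import *
c=vision.capture("scene"); cv2.imwrite("pics/a3.png",cv2.resize(c["frame"][80:280,150:400],(750,600),interpolation=cv2.INTER_CUBIC)[:,:,::-1])
E
```

```text
(no output)
```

View pics/a3.png

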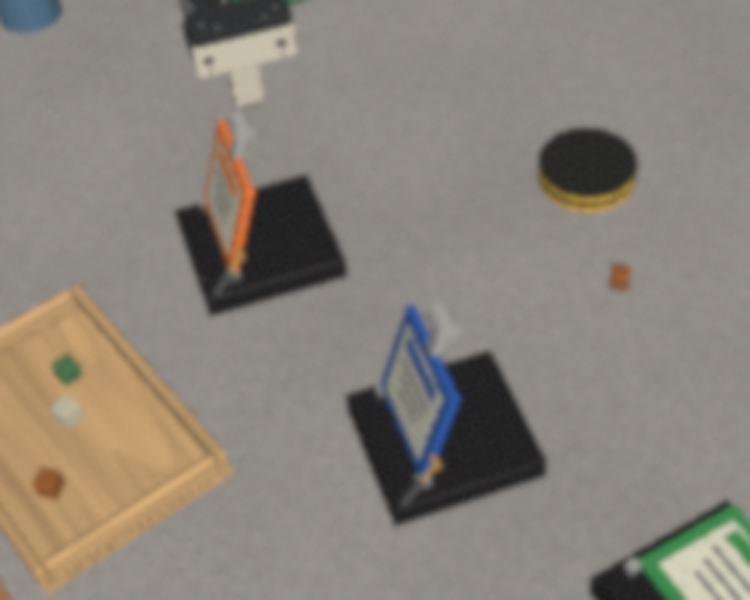

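The blue leaf stands open (410,390). The fingers hover above the orange grip (240,130). I'll go down and pinch it.

Call:
step_arm(series="-1 -0.02 0 0.5 0 0 0; -1 -0.02 0 0.95 0 0 0; -1 -0.02 0 0.95 0 0 0; 1 -0.02 0 0.95 0 0 0; 1 -0.02 0 0.95 0 0 0; 1 -0.02 0 0.95 0 0 0; 1 -0.02 0 0.95 0 0 0; 1 -0.02 0 0.95 0 0 0; 1 -0.02 0 0.95 0 0 0; 1 -0.02 0 0.95 0 0 0; 1 -0.02 0 0.95 0 0 0; 1 -0.02 0 0.95 0 0 0; 1 -0.02 0 0.95 0 0 0; 1 -0.02 0 0.95 0 0 0; 1 -0.02 0 0.95 0 0 0; 1 -0.02 0 0.95 0 0 0")

```text
time: 10.6
tool_pos: [604.4, -259.7, 137.3]
tcp_rot: [-3.139, 0.0, 2.86]
contact_force: [-1.8, -6.5, -0.5]
grip_width: 21.6
finger_force: 30.0
```

Call:
step_arm(series="1 0.146 -0.02 0.057 0 0 0; 1 0.285 -0.02 0.127 0 0 0; 1 0.416 -0.02 0.212 0 0 0; 1 0.539 -0.02 0.309 0 0 0; 1 0.651 -0.02 0.418 0 0 0; 1 0.751 -0.02 0.537 0 0 0; 1 0.839 -0.02 0.666 0 0 0; 1 0.914 -0.02 0.803 0 0 0; 1 0.975 -0.02 0.947 0 0 0; 1 0.975 -0.02 0.947 0 0 0")

```text
time: 11.6
tool_pos: [528.5, -237.9, 60.6]
tcp_rot: [3.142, -0.002, 2.86]
contact_force: [-4.3, -1.3, 1.7]
grip_width: 22.2
finger_force: 30.0
```

Call:
step_arm(series="1 0.05 0 0.165 0 0 0; 1 0.084 0 0.349 0 0 0; 1 0.084 0 0.349 0 0 0; 1 0.084 0 0.349 0 0 0")

```text
time: 12.0
tool_pos: [522.6, -236.2, 33.8]
tcp_rot: [-3.142, -0.002, 2.861]
contact_force: [-4.4, -2.3, -2.6]
grip_width: 21.9
finger_force: 30.0
```

Call:
step_arm(series="-1 0 0 0 0 0 0; -1 0 0 0 0 0 0; -1 0 0 0 0 0 0; -1 0 0 0 0 0 0; -1 0 0 0 0 0 0; -1 0 0 0 0 0 0; -1 0 0 0 0 0 0; -1 0 0 0 0 0 0; -1 0 0 -0.5 0 0 0; -1 0 0 -1 0 0 0; -1 0 0 -1 0 0 0")

```text
time: 13.1
tool_pos: [526.0, -237.8, 119.1]
tcp_rot: [-3.139, 0.01, 2.861]
contact_force: [-0.2, 0.7, 0.1]
grip_width: 91.8
finger_force: 0.0
```

Call:
step_arm(series="-1 0 0 -0.5 0 0 0; -1 0 0 -1 0 0 0; -1 0 0 -1 0 0 0; -1 0 0 -1 0 0 0; -1 0 0 -1 0 0 0")

```text
time: 13.6
tool_pos: [522.4, -235.6, 192.2]
tcp_rot: [3.141, -0.002, 2.861]
contact_force: [-0.5, 0.8, 0.9]
grip_width: 91.9
finger_force: 0.0
```

```bash
python3 - <<'E'
from h import *
c=vision.capture("scene"); cv2.imwrite("pics/a4.png",cv2.resize(c["frame"][80:340,150:450],(690,598),interpolation=cv2.INTER_CUBIC)[:,:,::-1])
E
```

```text
(no output)
```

View pics/a4.png

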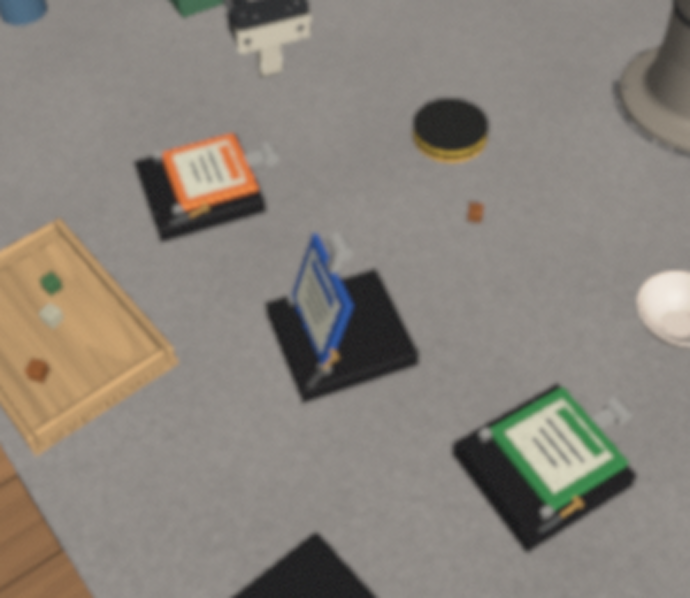

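The orange leaf lies flat (210,170), the blue one is open (320,300), the green one is flat (560,445), and the gripper is clear of everything.

```bash
python3 -c "
from plant import order; print(order.close_job())"
```

```text
the job is handed in; nothing more can be done
None
```

The job is handed in: in the last picture the orange stand was folded flat, the blue one fully open and the green one still flat, with the gripper clear of everything at 13.6 s; no verdict came back.

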